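# Drop a brake pad into the caliper and hold it for the pins

## Robot

A 6-joint arm with a two-finger parallel gripper is mounted at the origin on a cart in front of the work surface, level with it; the furniture and walls round the work are solid. World frame = base frame: x ahead of the robot, y to its left, z up, the work surface at z = 0. Lengths are in m, angles in rad, forces in N, time in s.
With the tool pointing down it reaches from about 0.4 to 0.825 m from the base axis. Payload 7 kg.
Tool frame: the origin (TCP) lies at the very end of the fingers, on their centre line; the grasp point (between the pads) lies 19 mm behind it; z points along the fingers, y is the line along which they close (so a half turn about z gives the same grasp; the last joint's range is limited). The gripper opens to 85 mm and grips with 20 to 120 N. Pads are 22 mm wide; open, the fingers measure 114 mm over their backs; the gripper's body (76 mm by 85 mm) begins 54 mm behind the grasp point. The pads swing forward as they close: fully open they stand 13 mm farther back than shut.
Start: joints at [1.561, 0.359, 0.012, 0, -1.224, -0.288], TCP at [0.198, 0.645, 0.231] pointing down, gripper open.
Joint ranges: [-3.07, 3.07], [-1.43, 2.12], [-1.02, 1.25], [-3.03, 1.67], [-3.05, -0], [-3.03, 3.03]. Speed limits (rad/s): [2.39, 2.39, 3.01, 3.14, 3.14, 3.14].

## Interface

Orientations are given as a unit quaternion [x, y, z, w].
In Python, from plant import sensors, imaging, env, search_frame, silhouettes, tip_of gives the robot as it stands. The module is installed in compiled form; this text tells all that it offers.
- The arm moves only by the tool jog_arm, never from a script. Its argument "series" is a list of rows, each a list of 6 numbers: the shift along the tool's x, y, z in mm, then the turn, a rotation vector about the tool's x, y, z in rad. In form: [[tx, ty, tz, wx, wy, wz], ...]. A call has exactly 10 rows; each row shifts and turns the commanded pose from where the row before left it, along the tool's axes as they then stand; what a row does not reach is not made up. A row lasts 1/10 s, in which the tool goes at most 50 mm and 8.59 degrees, less where a joint would pass 70% of its speed; a pose out of reach is approached as far as the arm can. A call with a gripper value outside its range is refused whole. "gripper" is the finger opening in mm, from 0 to 85.4, set as the call begins (left out, the last holds). The fingers move at their own pace and stop on an object; "grip_force" is the grip in N (left out, the last holds). Time passes only in rows, so rows that do not move let the fingers close, or fill a call up. It gives the time, the measured TCP pose, the force, the opening and the grip force at its end, in the units of the state.
- sensors.state(): the state, without advancing time (a new reading comes with each control period).
- imaging.read_camera(name): name is "side" or "top" or "wrist"; returns a dict with "color" (400x640x3 uint8, red, green, blue), "range_z" (400x640 float32, m along the optical axis (not along the pixel's ray), 0 where there is no reading), "vertical_fov" (degrees; the focal length in pixels is half the picture's height over the tangent of half this angle, whatever the lens; pixels are square), "cx", "cy" (the principal point, pixels), "origin" and "orientation" of the camera in the world; the wrist camera has in their place "hand_eye" (4x4, takes a point from camera to tool coordinates, whose origin is the TCP and whose axes are the flange's). Camera axes: x right, y up, looking along -z (the intrinsics and any distortion apply to the point x, -y, -z); pixel columns grow to the right and rows downward; lengths in m; the calibration is good to about 2 mm. A picture is of the moment at which its call begins: read the wrist's pose just before it.
- env.sign_off(): hands the job in; it is judged then, once.
Trained networks look in the newest picture that a camera, given by its name, has taken for a name from the list of things; names that differ only in an ending like _2 or _b are one class to them, and where a whole thing is asked for, a point or a joint stands for the part that bears it (a point fixed in the world has none). Each returns a list of dicts, best first, with "confidence" (0 to 1); they miss things now and then, are a little off and sometimes report something else, mostly with a low value. They report only what shows in the picture. A call takes as long as a camera call. They do not tell look-alikes from the thing itself.
- search_frame(camera, query): "rect" ([left, top, right, bottom] in pixels, round what is visible of it).
- silhouettes(camera, query): "pixels" (400x640 bool, what is visible of it) and "rect" ([left, top, right, bottom] in pixels, round what is visible of it).
- tip_of(camera, query): "xy" ([column, row] in pixels: a listed point, or the origin of a listed thing).
The state is a dict: "time_s": time; "joints": joint angles; "qvel": joint speeds; "tau": joint torques, N m; "tcp_pos": TCP position; "tcp_rot": TCP orientation; "ft_force": force on the tool from outside, world axes, zero at the start; "ft_torque": the same for the moment, N m; "finger_gap": opening from 0.0 (shut) to 1.0 (fully open); "gripper_force": force on a finger pad.
Only numpy, scipy, OpenCV 4.12 (cv2) and the standard library are available. Lean on these libraries where they do the work, as an engineer would, in place of code of your own. Each camera call takes 0.05 s, during which the arm holds its last target. There are 200 camera calls.

## Task

The near side of this brake caliper still needs its pad. Swing the keeper strap about a quarter turn aside, take the new pad (the one with the thick lining, not the worn one) out of the carton, and lower it through the near pad slot with its lining towards the disc until its shoulders are flush with the top of the caliper, so that its pin holes line up with the pins. Nothing under the slot will carry it, so finish still holding the pad there, upright and not jammed, ready for the pins to be driven, and leave the worn pad and the things lying on the bench where they are.

Things in the scene. Friction and masses are not known exactly. Their poses are not given: they have to be found in the camera images.
- caliper: Grey cast brake caliper on a dark steel stand (150 x 200 mm), fixed. Origin: centre of the stand's underside; z up, x from the near (empty) side to the far side, y along the slots. Body x -47..47, y -86..86, z 62..125 mm, flat top; bosses on both faces out to x = +-57. Window in the top 62 (x) by 112 mm (y); in it a 22 mm thick steel dummy disc (x -11..11, y -50..50, top z = 120).
- slot_mouth (a point): Centre of the mouth of the empty near pad slot, level with the caliper's flat top (z = 125 mm), at x = -21 in the caliper's frame; axes as the caliper's. Slot 20 mm wide in x (near wall to disc), 112 mm long in y, straight down, open below, upper edges sloped back 4 mm over 8 mm of depth; the pad (18 x 110 mm) has 2 mm clearance each way. The lining must face +x (the disc).
- strap (a joint): Keeper strap, flat steel, 16 mm wide, 4 mm thick, on the caliper's top; turns about a vertical bolt with slight friction (about 1 N at the stud), stays where left. 0 = straight across the window towards the caliper's -x, over the near slot; grows as the stud end swings towards the caliper's +y (clockwise from above), stop at 1.9 rad. Clear of the near slot from 0.65; quarter turn 1.57.
- strap_pivot (a point): The strap's pivot on the caliper's top (caliper frame: x 39, y 32, z 127.5 mm), mid-thickness of the strap. Its bolt head rises 9 mm above this point.
- strap_stud (a point): Upright steel stud, 10 mm thick, 16 mm tall, on the free end of the strap, 92 mm from the pivot; this point is on its axis, 10 mm above the strap's upper face (z = 129.5 mm) and 6 mm below the stud's top. With the strap at 0 it is 6 mm out from the near wall (caliper frame: x -53, y 32, z 139.5 mm). Push it sideways or pinch it.
- carton: Open cardboard carton, 131 x 127 mm, 40 mm high, with a grey insert with two slots that run along its x axis, at y = +31 and -31 mm; heavy, do not move it. Origin: centre of its underside.
- new_pad: New pad, on edge in either slot of the carton, underside 4 mm above the bench; 0.3 to 0.5 kg. Origin: mid-underside (18 mm thick, 110 mm long); z up, x through the thickness to the lining, y along the length. Steel backplate x -9..-1, y -55..55, z 0..58 mm (upper edge = shoulders, lower corners cut off 6 x 10); black lining x -1..9, z 6..40 mm, lower edge bevelled; pin holes y = +-38, z = 48.
- new_pad_tab (a point): On the new pad: centre of the tab to hold it by (pad frame: x -5, y 0, z 72 mm). The tab is part of the backplate: 8 mm thick (pad x -9..-1), 34 mm wide (y -17..17), from the shoulders (z = 58) up to z = 86 mm.
- new_pad_shoulder (a point): On the new pad: mid-thickness, mid-length, at the height of the shoulders (58 mm above its underside).
- new_pad_lining (a point): On the new pad: centre of the lining's face (pad frame: x 9, y 0, z 23 mm).
- worn_pad: Worn brake pad in the other slot of the carton: same backplate and tab, but the lining is only 3 mm thick. Same frame. Leave it there.
- bolt_m12: Loose steel bolt with nut, 70 mm long, lying on the bench. Bystander.
- spanner_13: Combination spanner, 175 mm long, lying on the bench. Bystander.
- screw_tin: Small open round grey tin, 68 mm across and 42 mm high, on the bench. Bystander.
- far_tab (a point): Middle of the top of the tab of the pad already fitted on the far side, 30 mm above the caliper's top (caliper frame: x 25.5, y 0, z 155 mm; tab 34 mm wide in y, 8 mm thick in x); fixed. It sits as the new pad shall sit, mirrored. The two pins (caliper frame y = +-38, z = 115) stick out behind it to x = 88 mm.
There are look-alikes about, which are no part of the job. What is shaped like the new_pad but brown is not meant.

How it is judged:
On the way, in this order (a step that is already met when the one before it is completed fails the run):
1. the keeper strap is swung clear of the near slot while the new pad still stands in the carton (value of joint strap above 0.65 rad and distance of new_pad from where it was at the start of the episode below 0.03 m), for 0.2 s.
2. the new pad has entered the near slot (z of new_pad in the frame of slot_mouth below -0.01 m and horizontal distance between new_pad_shoulder and slot_mouth below 0.006 m), for 0.1 s.
At the end, for the whole second after the job is handed in: Strap open 0.65 rad or more; new pad in the near slot, lining to the disc, shoulders within 4 mm of flush with the caliper's top and of the slot's centre, 0.06 rad of upright, at rest, gripped (over 3 N), pressing the caliper under 25 N; worn pad within 20 mm, bolt, spanner and tin within 30 mm (value of joint strap above 0.65 rad and z of new_pad_shoulder in the frame of slot_mouth between -0.004 and 0.004 m and horizontal distance between new_pad_shoulder and slot_mouth below 0.004 m and x of new_pad_lining in the frame of slot_mouth above 0.004 m and angle between new_pad's own z axis and vertical below 0.06 rad and linear speed of new_pad below 0.01 m/s and contact force between the fingers and new_pad above 3 N and distance of worn_pad from where it was at the start of the episode below 0.02 m and distance of each of bolt_m12, spanner_13, screw_tin from where it was at the start of the episode below 0.03 m and contact force between new_pad and caliper below 25 N); the arm keeps its last pose, push and grip.
It fails at once if the worn pad is taken out of the carton (distance of worn_pad from where it was at the start of the episode above 0.03 m).
It fails at once if the bolt, spanner or tin is knocked away (distance of any of bolt_m12, spanner_13, screw_tin from where it was at the start of the episode above 0.05 m).
It also fails if it takes over 64 s, if anything falls off the work surface, if the arm or the gripper's body presses on something with over 40 N, if the wrist force passes 120 N, or if a joint passes its speed limit or range.

## Working session

There is one attempt and no reset: what is moved stays moved. The work goes in short steps, Python scripts to look and compute and a tool call to move; the robot and the scene stay as the last step left them, time stands still between calls to the robot, and variables do not carry over. Pictures are saved under pics/ and viewed, at most 10 in all, crops included, and the job is handed in when it is done.

Besides the shell and the picture viewer there is one more tool, called after "Call:" as name([rows], argument=value, ...), one row to a line, values as JSON. jog_arm: Moves the arm, as the interface text tells. Its arguments: {"type":"object","properties":{"series":{"type":"array","items":{"type":"array","items":{"type":"number"}}},"gripper":{"type":"number"},"grip_force":{"type":"number"}},"required":["series"]}

```bash
mkdir -p pics; cat > h.py <<'E'
import numpy as np, cv2
from scipy.spatial.transform import Rotation as R
from plant import sensors, imaging, env, search_frame, silhouettes, tip_of
def cam(name):
    s=sensors.state(); c=imaging.read_camera(name)
    if name=="wrist":
        T=np.eye(4);T[:3,:3]=R.from_quat(s["tcp_rot"]).as_matrix();T[:3,3]=s["tcp_pos"]
        c["T"]=T@np.array(c["hand_eye"])
    else:
        T=np.eye(4);o=np.array(c["orientation"]);T[:3,:3]=R.from_quat(o).as_matrix() if o.size==4 else o;T[:3,3]=c["origin"];c["T"]=T
    c["f"]=200/np.tan(np.radians(c["vertical_fov"])/2)
    return c
def ray(c,uv):
    d=np.array([(uv[0]-c["cx"])/c["f"],-(uv[1]-c["cy"])/c["f"],-1]);return c["T"][:3,:3]@d
def atz(c,uv,z):
    d=ray(c,uv);o=c["T"][:3,3];return o+d*(z-o[2])/d[2]
def cloud(c):
    v,u=np.mgrid[0:400,0:640];z=c["range_z"]
    P=np.stack([(u-c["cx"])/c["f"]*z,-(v-c["cy"])/c["f"]*z,-z],-1)
    return P@c["T"][:3,:3].T+c["T"][:3,3]
def proj(c,p):
    q=np.linalg.inv(c["T"])@np.append(p,1);return np.array([c["cx"]-c["f"]*q[0]/q[2],c["cy"]+c["f"]*q[1]/q[2]])
E
python3 - <<'E'
from h import *
np.set_printoptions(precision=4,suppress=True)
for n in ["top","side","wrist"]:
    c=cam(n);cv2.imwrite(f"pics/{n}0.png",c["color"][:,:,::-1])
    print(n,c["T"][:3,3],c["f"],c["cx"],c["cy"],[k for k in c])
    P=cloud(c)
    for q in ["caliper","carton","new_pad","worn_pad","screw_tin","bolt_m12","spanner_13"]:
        for r in search_frame(n,q)[:3]: print(q,np.round(r["rect"]),round(r["confidence"],2))
    for q in ["slot_mouth","strap_pivot","strap_stud","new_pad_tab","far_tab","caliper","carton"]:
        for r in tip_of(n,q)[:3]:
            u,v=np.round(r["xy"]).astype(int); print(q,np.round(r["xy"],1),round(r["confidence"],2),P[min(v,399),min(u,639)])
print(sensors.state())
E
```

```text
top [ 0.3126 -0.0433  1.5038] 419.28111147721313 316.48644883831344 202.4294342531089 ['color', 'range_z', 'vertical_fov', 'cx', 'cy', 'origin', 'orientation', 'T', 'f']
caliper [248. 182. 310. 232.] 0.75
carton [357. 186. 396. 226.] 0.88
carton [201. 218. 213. 259.] 0.72
new_pad [376. 154. 407. 164.] 0.78
new_pad [404. 192. 436. 199.] 0.72
new_pad [340. 240. 353. 271.] 0.68
worn_pad [383. 188. 391. 223.] 0.44
screw_tin [326. 160. 346. 179.] 0.55
bolt_m12 [297. 242. 318. 249.] 0.38
spanner_13 [196. 214. 214. 262.] 0.51
slot_mouth [275.6 207.6] 0.76 [0.5109 0.0744 0.1096]
slot_mouth [366.9 201.9] 0.38 [ 0.5494 -0.2399  0.0465]
strap_pivot [267.3 191. ] 0.91 [0.5653 0.1053 0.1249]
strap_pivot [334.3 168.7] 0.41 [ 0.6714 -0.1227  0.0226]
strap_stud [260.6 217.2] 0.43 [0.4765 0.1205 0.1328]
new_pad_tab [421.2 191.3] 0.59 [ 0.5863 -0.4212  0.0858]
new_pad_tab [392.  157.1] 0.58 [ 0.7102 -0.3254  0.0655]
new_pad_tab [368.1 204.3] 0.46 [ 0.5426 -0.2436  0.0455]
far_tab [279.5 197.9] 0.77 [0.5414 0.0605 0.1327]
caliper [277.8 212.5] 0.69 [0.5083 0.0736 0.0291]
side [-0.0229 -1.0512  1.0928] 
[... 962 characters left out ...]
0349]
carton [351.9 278.6] 0.92 [ 0.5091 -0.3127  0.0411]
wrist [0.2724 0.6221 0.3737] 340.380035578911 320.0224518129875 203.2125491868477 ['color', 'range_z', 'vertical_fov', 'cx', 'cy', 'hand_eye', 'T', 'f']
{'time_s': 2.25, 'joints': array([ 1.5611,  0.3586,  0.0119, -0.    , -1.2241, -0.2881]), 'qvel': array([-0.0003,  0.0002,  0.0003,  0.0001, -0.0007, -0.001 ]), 'tau': array([  0.0007, -58.2963,  29.3663,   6.942 ,  -0.0006,   0.    ]), 'tcp_pos': array([0.198 , 0.6453, 0.2313]), 'tcp_rot': array([ 0.9889, -0.1483, -0.    , -0.    ]), 'ft_force': array([ 0.0723, -0.5817,  0.1874]), 'ft_torque': array([-0.0348,  0.0016,  0.0373]), 'gripper_force': 0.0, 'finger_gap': 1.0017428149158047}
```

```bash
python3 - <<'E'
import cv2
a=cv2.imread("pics/top0.png")[130:290,190:450]
b=cv2.imread("pics/side0.png")[140:330,190:450]
cv2.imwrite("pics/a.png",cv2.resize(a,None,fx=3,fy=3,interpolation=cv2.INTER_CUBIC))
cv2.imwrite("pics/b.png",cv2.resize(b,None,fx=3,fy=3,interpolation=cv2.INTER_CUBIC))
E
```

```text
(no output)
```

View pics/a.png

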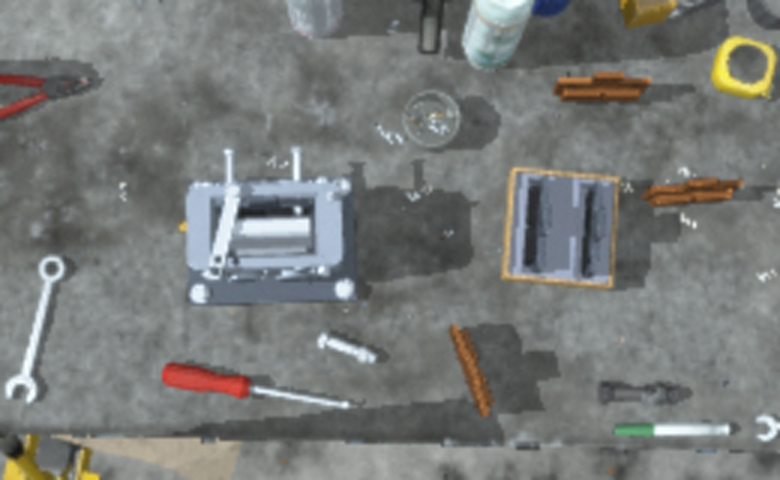

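View pics/b.png

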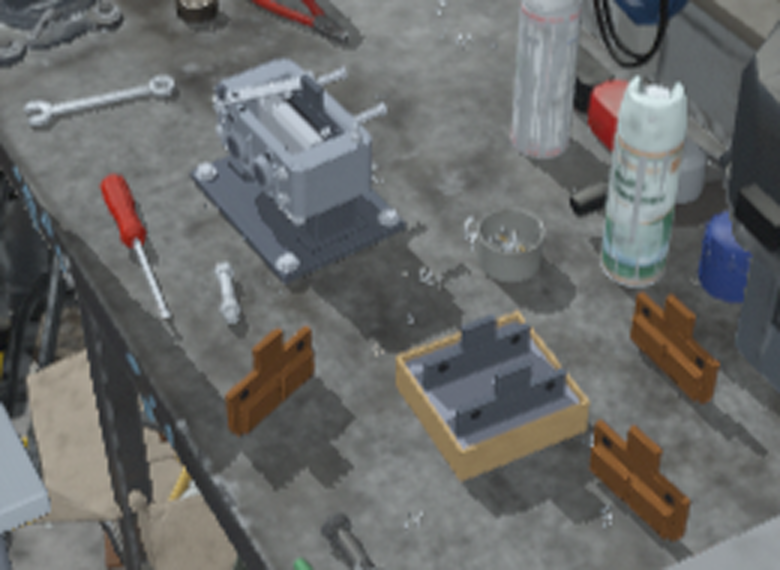

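The top view has +x up and +y left. The caliper is at about (275,207) with the strap near 0, and the carton is at (376,206) with two dark pads. Brown look-alikes stand around it. Next I'll bring the wrist camera over the caliper.

```bash
cat >> h.py <<'E'
def plan(x,y,z,yaw,n,src=None):
    """n rows, straight, to TCP x,y,z with tool down, tool x at yaw"""
    s=sensors.state()
    p0,r0=(s["tcp_pos"],R.from_quat(s["tcp_rot"])) if src is None else src
    r1=R.from_euler("z",yaw)*R.from_rotvec([np.pi,0,0])
    w=(r0.inv()*r1).as_rotvec()/n; rows=[]
    for i in range(n):
        ri=r0*R.from_rotvec(w*i)
        rows.append([round(float(k),1) for k in ri.inv().apply((np.array([x,y,z])-p0)/n)*1000]+[round(float(k),3) for k in w])
    print(rows); return np.array([x,y,z]),r1
E
python3 -c "
from h import *
plan(.43,.08,.30,0,20)"
```

```text
[[19.4, 23.6, -3.4, -0.0, 0.0, -0.015], [19.0, 23.9, -3.4, -0.0, 0.0, -0.015], [18.7, 24.2, -3.4, -0.0, 0.0, -0.015], [18.3, 24.5, -3.4, -0.0, 0.0, -0.015], [17.9, 24.7, -3.4, -0.0, 0.0, -0.015], [17.6, 25.0, -3.4, -0.0, 0.0, -0.015], [17.2, 25.3, -3.4, -0.0, 0.0, -0.015], [16.8, 25.5, -3.4, -0.0, 0.0, -0.015], [16.4, 25.8, -3.4, -0.0, 0.0, -0.015], [16.1, 26.0, -3.4, -0.0, 0.0, -0.015], [15.7, 26.2, -3.4, -0.0, 0.0, -0.015], [15.3, 26.5, -3.4, -0.0, 0.0, -0.015], [14.9, 26.7, -3.4, -0.0, 0.0, -0.015], [14.5, 26.9, -3.4, -0.0, 0.0, -0.015], [14.1, 27.1, -3.4, -0.0, 0.0, -0.015], [13.7, 27.3, -3.4, -0.0, 0.0, -0.015], [13.3, 27.5, -3.4, -0.0, 0.0, -0.015], [12.8, 27.7, -3.4, -0.0, 0.0, -0.015], [12.4, 27.9, -3.4, -0.0, 0.0, -0.015], [12.0, 28.1, -3.4, -0.0, 0.0, -0.015]]
```

Call:
jog_arm([
  [19, 24, -3.5, 0, 0, -0.015],
  [19, 24, -3.5, 0, 0, -0.015],
  [19, 24, -3.5, 0, 0, -0.015],
  [18, 24, -3.5, 0, 0, -0.015],
  [18, 25, -3.5, 0, 0, -0.015],
  [17.5, 25, -3.5, 0, 0, -0.015],
  [17, 25, -3.5, 0, 0, -0.015],
  [17, 25.5, -3.5, 0, 0, -0.015],
  [16.5, 26, -3.5, 0, 0, -0.015],
  [16, 26, -3.5, 0, 0, -0.015],
])

```text
time_s: 3.25
tcp_pos: [0.3141, 0.3615, 0.2667]
tcp_rot: [0.997, -0.073, 0.0, -0.0]
ft_force: [0.7, -0.4, 0.0]
finger_gap: 0.998
gripper_force: 0.0
```

Call:
jog_arm([
  [15.5, 26, -3.5, 0, 0, -0.015],
  [15, 26.5, -3.5, 0, 0, -0.015],
  [15, 26.5, -3.5, 0, 0, -0.015],
  [14.5, 27, -3.5, 0, 0, -0.015],
  [14, 27, -3.5, 0, 0, -0.015],
  [13.5, 27, -3.5, 0, 0, -0.015],
  [13, 27.5, -3.5, 0, 0, -0.015],
  [13, 27.5, -3.5, 0, 0, -0.015],
  [12.5, 28, -3.5, 0, 0, -0.013],
  [12, 28, -3.5, 0, 0, -0.01],
])

```text
time_s: 4.25
tcp_pos: [0.4299, 0.08, 0.3018]
tcp_rot: [1.0, -0.002, 0.0, -0.0]
ft_force: [0.4, 0.2, -0.2]
finger_gap: 1.003
gripper_force: 0.0
```

```bash
python3 - <<'E'
from h import *
np.set_printoptions(precision=4,suppress=True)
c=cam("wrist");cv2.imwrite("pics/w1.png",c["color"][:,:,::-1])
import pickle;pickle.dump(c,open("w1.pkl","wb"))
P=cloud(c)
s=sensors.state();print(s["tcp_pos"],s["tcp_rot"],s["joints"],s["time_s"],s["ft_force"])
for q in ["slot_mouth","strap_pivot","strap_stud","far_tab"]:
    for r in tip_of("wrist",q)[:2]:
        u,v=np.round(r["xy"]).astype(int); print(q,np.round(r["xy"],1),round(r["confidence"],2),P[min(v,399),min(u,639)],atz(c,r["xy"],{"slot_mouth":.125,"strap_pivot":.1275,"strap_stud":.1395,"far_tab":.155}[q]))
E
```

```text
[0.4309 0.0776 0.3023] [ 1.     -0.002   0.0006  0.0003] [ 0.6326 -0.0899 -0.3575  0.0012 -1.3025  0.9339] 4.3 [ 2.0205 -1.9193  1.337 ]
slot_mouth [333.8 108.3] 0.92 [0.4903 0.0627 0.0105] [0.4946 0.0673 0.125 ]
strap_pivot [294.8  37.1] 0.58 [0.5517 0.1    0.1362] [0.5529 0.1008 0.1275]
strap_stud [275.6 145.2] 0.84 [0.4649 0.1183 0.1462] [0.4638 0.1196 0.1395]
far_tab [330.2  47.6] 0.64 [0.5414 0.0717 0.1527] [0.5414 0.0716 0.155 ]
```

View pics/w1.png

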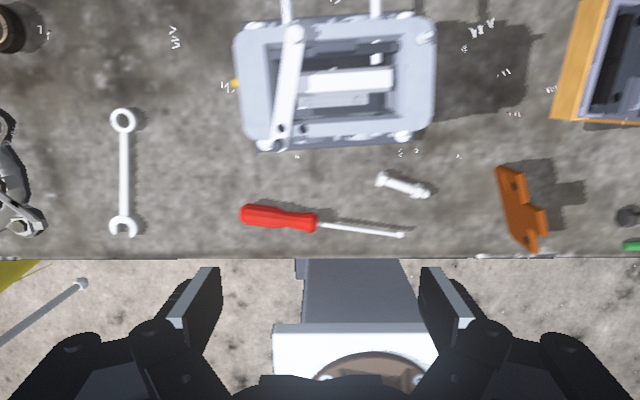

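The wrist view shows the strap from the pivot at (293,35) to the stud at (277,142), the slot at about (334,108), and the bolt, screwdriver and spanner clear of the caliper. I'll fit the caliper from depth.

```bash
cat > fit.py <<'E'
from h import *
from scipy.optimize import minimize
def fitcal(c):
    P=cloud(c).reshape(-1,3);ok=(c["range_z"].reshape(-1)>0)
    P=P[ok&(abs(P[:,0]-.52)<.12)&(abs(P[:,1]-.07)<.14)]
    T=P[(P[:,2]>.118)&(P[:,2]<.128)]
    h=np.median(T[:,2]); T=T[abs(T[:,2]-h)<.003]
    (cx,cy),(w,hh),a=cv2.minAreaRect((T[:,:2]*1000).astype(np.float32))
    print("topz",h,"rect",cx,cy,w,hh,a,len(T))
    # rounded-body model: maximise inside ring score using percentile edges over yaw
    best=None
    for yaw in np.radians(np.arange(-15,15.01,.25)):
        e=np.array([[np.cos(yaw),np.sin(yaw)],[-np.sin(yaw),np.cos(yaw)]])
        q=T[:,:2]@e.T; lo=np.percentile(q,.5,0);hi=np.percentile(q,99.5,0)
        A=np.prod(hi-lo)
        if best is None or A<best[0]: best=(A,yaw,(lo+hi)/2@e,hi-lo)
    print("yaw",best[1],"centre",best[2],"size",best[3])
    # window inner points (disc top z .12 excluded): hole edges via occupancy
    return best,T,P
E
python3 - <<'E'
import pickle
from fit import *
c=pickle.load(open("w1.pkl","rb"));b,T,P=fitcal(c)
yaw=b[1];e=np.array([[np.cos(yaw),np.sin(yaw)],[-np.sin(yaw),np.cos(yaw)]])
q=(P[:,:2]-b[2])@e.T
for n,m in [("stud/tab high",(P[:,2]>.14)),]:
    h=q[m];print(len(h));
    for sel in (h[:,0]<-20e-3,h[:,0]>0): print(n,np.median(h[sel],0) if sel.any() else None,h[sel].min(0),h[sel].max(0))
print("pred slot",b[2]+np.array([-.021,0])@e,"farTab",b[2]+np.array([.0255,0])@e,"pivot",b[2]+np.array([.039,.032])@e)
# overlay: map of z in caliper frame
q=(T[:,:2]-b[2])@e.T
x=q[abs(q[:,1])<.02][:,0];print(np.histogram(x,np.arange(-.06,.06,.004)))
y=q[abs(q[:,0]+.036)<.4e-2][:,1]; print(y.min(),y.max())
y=q[abs(q[:,0]+.02)<.5e-2][:,1];print(np.histogram(y,np.arange(-.1,.1,.004)))
E
```

```text
topz 0.12457993530567218 rect 516.7677001953125 67.9347152709961 102.31099700927734 174.13284301757812 5.040517807006836 11417
yaw 0.05672320068981571 centre [0.51642152 0.0681054 ] size [0.09408303 0.17079183]
34531
stud/tab high [-0.0767666   0.01668045] [-0.10098514 -0.05864818] [-0.04539139  0.0908558 ]
stud/tab high [ 0.02516962 -0.00176437] [ 0.02118494 -0.07705272] [0.03250141 0.01703316]
pred slot [0.4954553  0.06691485] farTab [0.54188051 0.06955106] pivot [0.55354463 0.10226495]
(array([  0,   0,   0, 149, 193, 186, 130,   0,   0,   0,   0,   0,   0,
         0,   2,   3,   4,   0,   0,   0,  49,  16,   3, 187, 237, 242,
       184,   0,   0]), array([-6.00000000e-02, -5.60000000e-02, -5.20000000e-02, -4.80000000e-02,
       -4.40000000e-02, -4.00000000e-02, -3.60000000e-02, -3.20000000e-02,
       -2.80000000e-02, -2.40000000e-02, -2.00000000e-02, -1.60000000e-02,
       -1.20000000e-02, -8.00000000e-03, -4.00000000e-03,  5.55111512e-17,
        4.00000000e-03,  8.00000000e-03,  1.20000000e-02,  1.60000000e-02,
        2.00000000e-02,  2.40000000e-02,  2.80000000e-02,  3.2
[... 633 characters left out ...]
0e-02, -4.80000000e-02, -4.40000000e-02, -4.00000000e-02,
       -3.60000000e-02, -3.20000000e-02, -2.80000000e-02, -2.40000000e-02,
       -2.00000000e-02, -1.60000000e-02, -1.20000000e-02, -8.00000000e-03,
       -4.00000000e-03,  8.32667268e-17,  4.00000000e-03,  8.00000000e-03,
        1.20000000e-02,  1.60000000e-02,  2.00000000e-02,  2.40000000e-02,
        2.80000000e-02,  3.20000000e-02,  3.60000000e-02,  4.00000000e-02,
        4.40000000e-02,  4.80000000e-02,  5.20000000e-02,  5.60000000e-02,
        6.00000000e-02,  6.40000000e-02,  6.80000000e-02,  7.20000000e-02,
        7.60000000e-02,  8.00000000e-02,  8.40000000e-02,  8.80000000e-02,
        9.20000000e-02,  9.60000000e-02]))
```

The fit is consistent: size 94×171 mm, top at 0.1246. Caliper centre is (0.5164, 0.0681) with yaw 0.057, and the strap angle is about 0.25. I'll plan the strap grasp and swing.

```bash
python3 - <<'E'
from h import *
s=plan(.464,.1193,.175,-.19,10)
s=plan(.464,.1193,.133,-.19,6,s)
piv=np.array([.5535,.1023]);th=.247;ph0=np.pi+.057
N=20
for i in range(1,N+1):
    t=.247+(1.5-.247)*i/N;ph=ph0-t
    p=piv+.0912*np.array([np.cos(ph),np.sin(ph)])
    if i in(1,2,10,20): print(p);
    s=plan(p[0],p[1],.133,ph-np.pi,1,s)
E
```

```text
[[3.4, -3.8, 12.6, -0.0, -0.0, 0.018], [3.3, -3.9, 12.6, -0.0, -0.0, 0.018], [3.3, -4.0, 12.6, -0.0, -0.0, 0.018], [3.2, -4.0, 12.6, -0.0, -0.0, 0.018], [3.1, -4.1, 12.6, -0.0, -0.0, 0.018], [3.1, -4.1, 12.6, -0.0, -0.0, 0.018], [3.0, -4.2, 12.6, -0.0, -0.0, 0.018], [2.9, -4.2, 12.6, -0.0, -0.0, 0.018], [2.8, -4.3, 12.6, -0.0, -0.0, 0.018], [2.7, -4.3, 12.6, -0.0, -0.0, 0.018]]
[[0.0, -0.0, 7.0, 0.0, 0.0, 0.0], [0.0, -0.0, 7.0, 0.0, 0.0, 0.0], [0.0, -0.0, 7.0, 0.0, 0.0, 0.0], [0.0, -0.0, 7.0, 0.0, 0.0, 0.0], [0.0, -0.0, 7.0, 0.0, 0.0, 0.0], [0.0, -0.0, 7.0, 0.0, 0.0, 0.0]]
[0.46519529 0.12509733]
[[0.1, -5.9, -0.0, 0.0, -0.0, 0.063]]
[0.46679585 0.13058127]
[[0.2, -5.7, -0.0, -0.0, -0.0, 0.063]]
[[0.2, -5.7, -0.0, 0.0, -0.0, 0.063]]
[[0.2, -5.7, -0.0, -0.0, -0.0, 0.063]]
[[0.2, -5.7, -0.0, -0.0, -0.0, 0.063]]
[[0.2, -5.7, -0.0, 0.0, -0.0, 0.063]]
[[0.2, -5.7, -0.0, 0.0, -0.0, 0.063]]
[[0.2, -5.7, -0.0, 0.0, -0.0, 0.063]]
[[0.2, -5.7, -0.0, -0.0, -0.0, 0.063]]
[0.49104843 0.16876233]
[[0.2, -5.7, -0.0, -0.0, -0.0, 0.063]]
[[0.2, -5.7, -0.0, 0.0, -0.0, 0.063]]
[[0.2, -5.7, -0.0, 0.0, -0.0, 0.063]]
[[0.2, -5.7, -0.0, 0.0, -0.0, 0.063]]
[[0.2, -5.7, -0.0, -0.0, -0.0, 0.063]]
[[0.2, -5.7, -0.0, 0.0, -0.0, 0.063]]
[[0.2, -5.7, -0.0, 0.0, -0.0, 0.063]]
[[0.2, -5.7, -0.0, -0.0, -0.0, 0.063]]
[[0.2, -5.7, -0.0, 0.0, -0.0, 0.063]]
[[0.2, -5.7, -0.0, 0.0, -0.0, 0.063]]
[0.54187667 0.19275628]
[[0.2, -5.7, -0.0, -0.0, -0.0, 0.063]]
```

Call:
jog_arm([
  [3, -4, 12.5, 0, 0, 0.019],
  [3, -4, 12.5, 0, 0, 0.019],
  [3, -4, 12.5, 0, 0, 0.018],
  [3, -4, 12.5, 0, 0, 0.018],
  [3, -4, 12.5, 0, 0, 0.018],
  [3, -4, 12.5, 0, 0, 0.018],
  [3, -4, 13, 0, 0, 0.018],
  [3, -4, 13, 0, 0, 0.018],
  [3, -4.5, 13, 0, 0, 0.018],
  [3, -4.5, 13, 0, 0, 0.018],
], gripper=40, grip_force=20)

```text
time_s: 5.5
tcp_pos: [0.4634, 0.1196, 0.1731]
tcp_rot: [0.996, -0.094, -0.0, 0.0]
ft_force: [0.1, 0.1, -0.7]
finger_gap: 0.472
gripper_force: 0.0
```

Call:
jog_arm([
  [0, 0, 0, 0, 0, 0],
  [0, 0, 0, 0, 0, 0],
  [0, 0, 7, 0, 0, 0],
  [0, 0, 7, 0, 0, 0],
  [0, 0, 7, 0, 0, 0],
  [0, 0, 7, 0, 0, 0],
  [0, 0, 7, 0, 0, 0],
  [0, 0, 6, 0, 0, 0],
  [0, 0, 0, 0, 0, 0],
  [0, 0, 0, 0, 0, 0],
])

```text
time_s: 6.5
tcp_pos: [0.4632, 0.1194, 0.1332]
tcp_rot: [0.996, -0.093, -0.0, 0.0]
ft_force: [-0.6, 1.1, 0.2]
finger_gap: 0.472
gripper_force: 0.0
```

Call:
jog_arm([
  [0, 0, 0, 0, 0, 0],
  [0, 0, 0, 0, 0, 0],
  [0, 0, 0, 0, 0, 0],
  [0, 0, 0, 0, 0, 0],
  [0, 0, 0, 0, 0, 0],
  [0, 0, 0, 0, 0, 0],
  [0, 0, 0, 0, 0, 0],
  [0, 0, 0, 0, 0, 0],
  [0, 0, 0, 0, 0, 0],
  [0, 0, 0, 0, 0, 0],
], gripper=5, grip_force=20)

```text
time_s: 7.5
tcp_pos: [0.4633, 0.1195, 0.1335]
tcp_rot: [0.996, -0.093, 0.0, -0.0]
ft_force: [-0.4, 1.0, 4.1]
finger_gap: 0.091
gripper_force: 19.8
```

Call:
jog_arm([
  [0.2, -5.7, 0, 0, 0, 0.063],
  [0.2, -5.7, 0, 0, 0, 0.063],
  [0.2, -5.7, 0, 0, 0, 0.063],
  [0.2, -5.7, 0, 0, 0, 0.063],
  [0.2, -5.7, 0, 0, 0, 0.063],
  [0.2, -5.7, 0, 0, 0, 0.063],
  [0.2, -5.7, 0, 0, 0, 0.063],
  [0.2, -5.7, 0, 0, 0, 0.063],
  [0.2, -5.7, 0, 0, 0, 0.063],
  [0.2, -5.7, 0, 0, 0, 0.063],
])

```text
time_s: 8.5
tcp_pos: [0.49, 0.1693, 0.1334]
tcp_rot: [0.917, -0.398, -0.0, -0.0]
ft_force: [-5.3, 5.4, 6.6]
finger_gap: 0.089
gripper_force: 19.9
```

Call:
jog_arm([
  [0.2, -5.7, 0, 0, 0, 0.063],
  [0.2, -5.7, 0, 0, 0, 0.063],
  [0.2, -5.7, 0, 0, 0, 0.063],
  [0.2, -5.7, 0, 0, 0, 0.063],
  [0.2, -5.7, 0, 0, 0, 0.063],
  [0.2, -5.7, 0, 0, 0, 0.063],
  [0.2, -5.7, 0, 0, 0, 0.063],
  [0.2, -5.7, 0, 0, 0, 0.063],
  [0.2, -5.7, 0, 0, 0, 0.063],
  [0.2, -5.7, 0, 0, 0, 0.063],
])

```text
time_s: 9.5
tcp_pos: [0.542, 0.1948, 0.1336]
tcp_rot: [0.749, -0.663, -0.001, -0.002]
ft_force: [-0.7, 9.3, 2.6]
finger_gap: 0.094
gripper_force: 19.6
```

Call:
jog_arm([
  [0, 0, 0, 0, 0, 0],
  [0, 0, 0, 0, 0, 0],
  [0, 0, 0, 0, 0, 0],
  [0, 0, 0, 0, 0, 0],
  [0, 0, -10, 0, 0, 0],
  [0, 0, -20, 0, 0, 0],
  [0, 0, -30, 0, 0, 0],
  [0, 0, -30, 0, 0, 0],
  [0, 0, -30, 0, 0, 0],
  [0, 0, -30, 0, 0, 0],
], gripper=40)

```text
time_s: 10.5
tcp_pos: [0.541, 0.1918, 0.2856]
tcp_rot: [0.75, -0.662, 0.0, -0.0]
ft_force: [0.6, 1.1, -0.8]
finger_gap: 0.47
gripper_force: 0.0
```

```bash
python3 - <<'E'
from h import *
np.set_printoptions(precision=4,suppress=True)
plan(.43,-.245,.30,-.05,15)
c=cam("top");P=cloud(c)
for q in ["strap_stud","strap_pivot"]:
    for r in tip_of("top",q)[:2]: print(q,r["xy"],r["confidence"],atz(c,r["xy"],.1395))
print(search_frame("top","carton")[:2]); print(sensors.state()["joints"])
E
```

```text
[[28.0, 10.9, -1.0, -0.0, -0.0, -0.093], [26.8, 13.5, -1.0, -0.0, -0.0, -0.093], [25.5, 15.9, -1.0, -0.0, -0.0, -0.093], [23.9, 18.2, -1.0, -0.0, -0.0, -0.093], [22.1, 20.4, -1.0, -0.0, -0.0, -0.093], [20.1, 22.3, -1.0, -0.0, -0.0, -0.093], [17.9, 24.1, -1.0, -0.0, -0.0, -0.093], [15.6, 25.7, -1.0, -0.0, -0.0, -0.093], [13.1, 27.0, -1.0, -0.0, -0.0, -0.093], [10.6, 28.1, -1.0, -0.0, -0.0, -0.093], [7.9, 29.0, -1.0, -0.0, -0.0, -0.093], [5.2, 29.6, -1.0, -0.0, -0.0, -0.093], [2.4, 30.0, -1.0, -0.0, -0.0, -0.093], [-0.4, 30.0, -1.0, -0.0, -0.0, -0.093], [-3.2, 29.9, -1.0, -0.0, -0.0, -0.093]]
strap_stud [238.4, 195.0] 0.64 [0.5468 0.1971 0.1395]
strap_pivot [266.3, 191.9] 0.59 [0.5595 0.1059 0.1395]
[{'rect': [356.5, 185.9, 398.7, 227.1], 'confidence': 0.78}, {'rect': [382.3, 191.5, 392.1, 221.9], 'confidence': 0.5}]
[ 0.6816  0.1618 -0.1328 -0.0002 -1.274  -0.5576]
```

Call:
jog_arm([
  [28, 11, -1, 0, 0, -0.093],
  [27, 13.5, -1, 0, 0, -0.093],
  [25.5, 16, -1, 0, 0, -0.093],
  [24, 18, -1, 0, 0, -0.093],
  [22, 20.5, -1, 0, 0, -0.093],
  [20, 22.5, -1, 0, 0, -0.093],
  [18, 24, -1, 0, 0, -0.093],
  [16, 26, -1, 0, 0, -0.093],
  [14, 27, -1, 0, 0, -0.093],
  [13, 28, -1, 0, 0, -0.093],
], gripper=85)

```text
time_s: 11.7
tcp_pos: [0.4686, -0.1027, 0.2926]
tcp_rot: [0.967, -0.254, -0.001, 0.0]
ft_force: [0.8, -0.3, 0.0]
finger_gap: 0.994
gripper_force: 0.0
```

Call:
jog_arm([
  [13, 29, -1, 0, 0, -0.093],
  [12, 30, -1, 0, 0, -0.093],
  [10, 30, -1, 0, 0, -0.093],
  [8, 30, -1, 0, 0, -0.093],
  [6, 30, -1, 0, 0, -0.08],
  [0, 0, 0, 0, 0, 0],
  [0, 0, 0, 0, 0, 0],
  [0, 0, 0, 0, 0, 0],
  [0, 0, 0, 0, 0, 0],
  [0, 0, 0, 0, 0, 0],
])

```text
time_s: 12.7
tcp_pos: [0.4674, -0.258, 0.2984]
tcp_rot: [0.999, -0.032, 0.0, -0.0]
ft_force: [0.4, 0.4, -0.2]
finger_gap: 0.995
gripper_force: 0.0
```

```bash
python3 - <<'E'
from h import *
np.set_printoptions(precision=4,suppress=True)
import pickle
c=cam("wrist");pickle.dump(c,open("w2.pkl","wb"));P=cloud(c)
print(sensors.state()["tcp_pos"])
L=[]
for q,z in [("new_pad_tab",.076),("new_pad",.004),("worn_pad",.004),("new_pad_shoulder",.062),("new_pad_lining",.027),("carton",0)]:
    for r in tip_of("wrist",q)[:4]: print(q,np.round(r["xy"]),round(r["confidence"],2),atz(c,r["xy"],z))
for q in ["new_pad","worn_pad","carton"]:
    for r in search_frame("wrist",q)[:4]: print(q,np.round(r["rect"]),round(r["confidence"],2))
rs=search_frame("wrist","carton")
m=rs[0]["rect"] if rs else [0,0,640,260]
a,b,e,d=[int(k) for k in m];a=max(a-20,0);b=max(b-20,0)
im=c["color"][b:d+20,a:e+20,::-1];k=min(780/im.shape[1],580/im.shape[0])
print(a,b,k);cv2.imwrite("pics/w2.png",cv2.resize(im,None,fx=k,fy=k,interpolation=cv2.INTER_CUBIC))
E
```

```text
[ 0.4675 -0.258   0.2985]
new_pad_tab [251. 256.] 0.92 [ 0.3666 -0.1697  0.076 ]
new_pad_tab [489.  35.] 0.61 [ 0.5877 -0.4302  0.076 ]
new_pad [266. 231.] 0.95 [ 0.3682 -0.176   0.004 ]
new_pad [461.  48.] 0.78 [ 0.5844 -0.4315  0.004 ]
new_pad [308.  99.] 0.63 [ 0.5391 -0.2478  0.004 ]
worn_pad [356. 101.] 0.92 [ 0.5334 -0.3064  0.004 ]
new_pad_shoulder [480.  49.] 0.9 [ 0.5771 -0.4285  0.062 ]
new_pad_shoulder [300.  99.] 0.83 [ 0.5405 -0.2419  0.062 ]
new_pad_shoulder [255. 248.] 0.81 [ 0.3707 -0.1724  0.062 ]
new_pad_lining [295. 100.] 0.97 [ 0.5397 -0.2333  0.027 ]
new_pad_lining [266. 234.] 0.93 [ 0.3742 -0.1808  0.027 ]
new_pad_lining [469.  54.] 0.82 [ 0.5758 -0.4319  0.027 ]
carton [327.  97.] 0.81 [ 0.5396 -0.2718  0.    ]
new_pad [418.  24. 538.  64.] 0.69
new_pad [229. 202. 286. 287.] 0.68
new_pad [296.  45. 316. 152.] 0.57
worn_pad [351.  45. 376. 154.] 0.96
carton [275.  34. 392. 162.] 0.74
254 13 3.4523809523809526
```

View pics/w2.png

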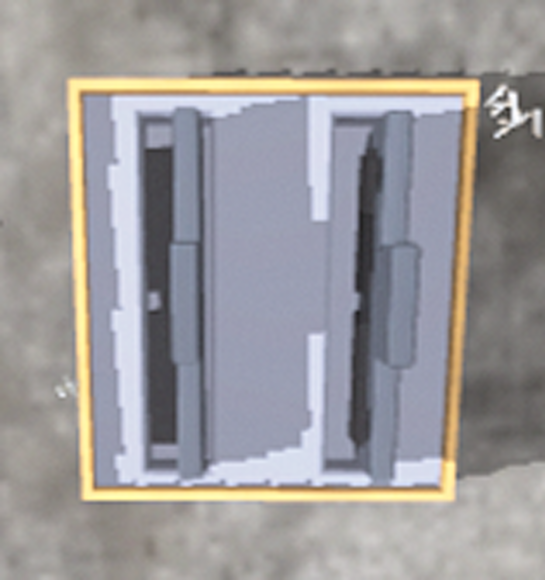

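The left pad (crop x 145–205) has the thick black lining, facing world +y. The right one has a thin lining and is the worn pad. I'll fit the tab's top face from depth.

```bash
python3 - <<'E'
from h import *
np.set_printoptions(precision=4,suppress=True)
import pickle
c=pickle.load(open("w2.pkl","rb"));P=cloud(c).reshape(-1,3)
M=(abs(P[:,0]-.54)<.08)&(P[:,1]>-.275)&(P[:,1]<-.19)
for lo,hi in [(.085,.094),(.07,.094),(.058,.065),(.04,.047),(.034,.044)]:
    q=P[M&(P[:,2]>lo)&(P[:,2]<hi)]
    if len(q)<5: print(lo,len(q));continue
    (a,b,w)=cv2.minAreaRect((q[:,:2]*1000).astype(np.float32))
    print(lo,hi,len(q),np.median(q,0),a,b,w)
q=P[M&(P[:,2]>.058)&(P[:,2]<.065)]
for i in range(-55,56,10):
    s=q[abs(q[:,0]-.541-i/1e3)<.005]
    if len(s): print(i,len(s),s[:,1].min(),np.median(s[:,1]),s[:,1].max(),np.median(s[:,2]))
q=P[M&(P[:,2]>.085)]
for x in np.arange(.52,.565,.005):
    s=q[abs(q[:,0]-x)<.0025]
    if len(s): print(round(x,3),len(s),s[:,1].min(),s[:,1].max(),np.median(s[:,2]))
E
```

```text
0.085 0.094 283 [ 0.5391 -0.2503  0.0899] (538.61328125, -250.19639587402344) (7.140313625335693, 33.2932243347168) 85.75640106201172
0.07 0.094 311 [ 0.5386 -0.2507  0.0897] (538.5914306640625, -250.513671875) (7.929955959320068, 33.268314361572266) 86.03643035888672
0.058 0.065 532 [ 0.56   -0.2508  0.0619] (538.7685546875, -250.59194946289062) (8.0068359375, 109.41902160644531) 86.70941162109375
0.04 0.047 970 [ 0.5445 -0.2402  0.0433] (539.1080932617188, -245.51141357421875) (65.05831909179688, 130.1203155517578) 86.29037475585938
0.034 0.044 1146 [ 0.5471 -0.2373  0.0403] (539.0735473632812, -245.818603515625) (66.23688507080078, 130.6726531982422) 86.55223846435547
-55 44 -0.25064917525555164 -0.24709552450536482 -0.24352755678687832 0.06191240578955112
-45 64 -0.25130864892847476 -0.2477693961153009 -0.2440619656782433 0.06194596743475511
-35 66 -0.2520315738839079 -0.24833924227519905 -0.2447479886895637 0.06182861200825973
-25 58 -0.25280897822535847 -0.2492536267867833 -0.24559781233193964 0.061676539641331435
15 42 -0.2556584885407955 -0.2523666433816654 -0.248089757211049
[... 232 characters left out ...]
21671162296844 -0.24947070338637872 0.061990035745190436
55 20 -0.25694343953186877 -0.2533576031241903 -0.24970790342926955 0.06156494378573851
0.52 7 -0.25254263783285014 -0.2464349763844752 0.08919499637830602
0.525 40 -0.25283571113558095 -0.2454724436703281 0.08977642166313998
0.53 40 -0.25328068044922414 -0.24594438126092746 0.09003918395017646
0.535 44 -0.2536336604583757 -0.24627020484623457 0.08980157922744098
0.54 41 -0.2539522118029145 -0.2466760747384001 0.08975906919697052
0.545 1045 -0.2629863716294101 -0.2471864830627121 0.44091907435493394
0.55 46 -0.2546900197741199 -0.2474523489381742 0.08993924789544328
0.555 25 -0.25486144338388084 -0.24788710688322566 0.08948709646666347
```

Call:
jog_arm([
  [10, -2, 15, 0, 0, 0],
  [10, -2, 15, 0, 0, 0],
  [10, -2, 15, 0, 0, 0],
  [10, -2, 20, 0, 0, 0],
  [10, -2, 20, 0, 0, 0],
  [10, -2, 20, 0, 0, 0],
  [10, 0, 20, 0, 0, 0],
  [0.5, 0, 20, 0, 0, 0],
  [0, 0, 20, 0, 0, 0],
  [0, 0, 20, 0, 0, 0],
], gripper=30)

```text
time_s: 14.25
tcp_pos: [0.5387, -0.2513, 0.1119]
tcp_rot: [0.999, -0.032, -0.0, 0.0]
ft_force: [1.0, -0.4, -0.4]
finger_gap: 0.355
gripper_force: 0.0
```

```bash
python3 - <<'E'
from h import *
print(sensors.state()["joints"]);plan(.5387,-.2503,.065,-.062,7)
E
```

```text
[-1.07873067e-01  3.30561729e-01 -3.25003514e-01  6.99871763e-05
 -9.15723273e-01  1.61387696e+00]
[[-0.0, -0.1, 6.7, 0.0, 0.0, -0.0], [-0.0, -0.1, 6.7, 0.0, 0.0, -0.0], [-0.0, -0.1, 6.7, 0.0, 0.0, -0.0], [-0.0, -0.1, 6.7, 0.0, 0.0, -0.0], [-0.0, -0.1, 6.7, 0.0, 0.0, -0.0], [-0.0, -0.1, 6.7, 0.0, 0.0, -0.0], [-0.0, -0.1, 6.7, 0.0, 0.0, -0.0]]
```

Call:
jog_arm([
  [0, -0.3, 7, 0, 0, 0],
  [0, -0.3, 7, 0, 0, 0],
  [0, -0.2, 7, 0, 0, 0],
  [0, 0, 7, 0, 0, 0],
  [0, 0, 7, 0, 0, 0],
  [0, 0, 7, 0, 0, 0],
  [0, 0, 4, 0, 0, 0],
  [0, 0, 0, 0, 0, 0],
  [0, 0, 0, 0, 0, 0],
  [0, 0, 0, 0, 0, 0],
])

```text
time_s: 15.25
tcp_pos: [0.5388, -0.2506, 0.0676]
tcp_rot: [0.999, -0.032, 0.0, 0.0]
ft_force: [-0.1, -0.3, -0.1]
finger_gap: 0.347
gripper_force: 0.0
```

Call:
jog_arm([
  [0, 0, 0, 0, 0, 0],
  [0, 0, 0, 0, 0, 0],
  [0, 0, 0, 0, 0, 0],
  [0, 0, 0, 0, 0, 0],
  [0, 0, 0, 0, 0, 0],
  [0, 0, 0, 0, 0, 0],
  [0, 0, 0, 0, 0, 0],
  [0, 0, 0, 0, 0, 0],
  [0, 0, 0, 0, 0, 0],
  [0, 0, 0, 0, 0, 0],
], gripper=0, grip_force=80)

```text
time_s: 16.25
tcp_pos: [0.5389, -0.2506, 0.0678]
tcp_rot: [0.999, -0.032, 0.0, 0.0]
ft_force: [-1.3, 0.9, 5.8]
finger_gap: 0.076
gripper_force: 79.3
```

Call:
jog_arm([
  [0, 0, -5, 0, 0, 0],
  [0, 0, -10, 0, 0, 0],
  [0, 0, -15, 0, 0, 0],
  [0, 0, -15, 0, 0, 0],
  [0, 0, -20, 0, 0, 0],
  [0, 0, -20, 0, 0, 0],
  [0, 0, -20, 0, 0, 0],
  [0, 0, -20, 0, 0, 0],
  [0, 0, -20, 0, 0, 0],
  [0, 0, -15, 0, 0, 0],
])

```text
time_s: 17.25
tcp_pos: [0.5384, -0.2505, 0.2289]
tcp_rot: [0.999, -0.032, 0.0, -0.0]
ft_force: [0.5, -0.0, -3.7]
finger_gap: 0.074
gripper_force: 78.1
```

```bash
python3 - <<'E'
from h import *
plan(.415,.07,.32,0.0,14)
E
```

```text
[[-10.3, -22.3, -6.5, -0.0, -0.0, -0.005], [-10.2, -22.3, -6.5, -0.0, -0.0, -0.005], [-10.1, -22.4, -6.5, -0.0, -0.0, -0.005], [-10.0, -22.4, -6.5, -0.0, -0.0, -0.005], [-9.9, -22.5, -6.5, -0.0, -0.0, -0.005], [-9.8, -22.5, -6.5, -0.0, -0.0, -0.005], [-9.7, -22.6, -6.5, -0.0, -0.0, -0.005], [-9.5, -22.6, -6.5, -0.0, -0.0, -0.005], [-9.4, -22.6, -6.5, -0.0, -0.0, -0.005], [-9.3, -22.7, -6.5, -0.0, -0.0, -0.005], [-9.2, -22.7, -6.5, -0.0, -0.0, -0.005], [-9.1, -22.8, -6.5, -0.0, -0.0, -0.005], [-9.0, -22.8, -6.5, -0.0, -0.0, -0.005], [-8.9, -22.9, -6.5, -0.0, -0.0, -0.005]]
```

Call:
jog_arm([
  [-10, -10, -10, 0, 0, -0.005],
  [-10, -20, -8, 0, 0, -0.005],
  [-10, -24, -6.5, 0, 0, -0.005],
  [-10, -24, -6.5, 0, 0, -0.005],
  [-10, -24, -6.5, 0, 0, -0.005],
  [-10, -24, -6.5, 0, 0, -0.005],
  [-10, -24, -6.5, 0, 0, -0.005],
  [-9.5, -24, -6.5, 0, 0, -0.005],
  [-9.5, -24, -6.5, 0, 0, -0.005],
  [-9.5, -24, -6.5, 0, 0, -0.005],
])

```text
time_s: 18.25
tcp_pos: [0.4475, -0.0236, 0.2974]
tcp_rot: [1.0, -0.007, -0.0, -0.0]
ft_force: [0.2, 0.4, -3.2]
finger_gap: 0.073
gripper_force: 78.3
```

Call:
jog_arm([
  [-9, -24, -6.5, 0, 0, -0.005],
  [-9, -24, -6, 0, 0, -0.005],
  [-9, -24, -5, 0, 0, -0.004],
  [-9, -15, -3, 0, 0, 0],
  [0, -8, 0, 0, 0, 0],
  [0, 0, 0, 0, 0, 0],
  [0, 0, 0, 0, 0, 0],
  [0, 0, 0, 0, 0, 0],
  [0, 0, 0, 0, 0, 0],
  [0, 0, 0, 0, 0, 0],
])

```text
time_s: 19.25
tcp_pos: [0.414, 0.0702, 0.3176]
tcp_rot: [1.0, -0.001, -0.0, 0.0]
ft_force: [0.1, 1.1, -3.2]
finger_gap: 0.072
gripper_force: 78.4
```

```bash
python3 - <<'E'
from fit import *
np.set_printoptions(precision=4,suppress=True)
import pickle
c=cam("wrist");pickle.dump(c,open("w3.pkl","wb"));cv2.imwrite("pics/w3.png",c["color"][:,:,::-1])
b,T,P=fitcal(c)
for q,z in [("slot_mouth",.125),("strap_pivot",.1275),("strap_stud",.1395),("far_tab",.155)]:
    for r in tip_of("wrist",q)[:1]: print(q,np.round(r["xy"],1),round(r["confidence"],2),atz(c,r["xy"],z))
yaw=b[1];e=np.array([[np.cos(yaw),np.sin(yaw)],[-np.sin(yaw),np.cos(yaw)]])
q=(T[:,:2]-b[2])@e.T
x=q[(abs(q[:,1])<.015)&(abs(q[:,0])<.06)][:,0];n=x[x<-.02];f=x[x>.02];print("near wall",n.min(),n.max(),"far",f.min(),f.max())
for y0 in(-.04,-.02,0,.02): 
    n=q[(abs(q[:,1]-y0)<.004)&(q[:,0]<-.02)][:,0];print(y0,n.min(),n.max())
qq=(P[:,:2]-b[2])@e.T
m=(P[:,2]>.115)&(P[:,2]<.1225)&(abs(qq[:,0])<.02)&(abs(qq[:,1])<.045);print("disc",qq[m].min(0),qq[m].max(0),np.median(P[m,2]))
m=(P[:,2]>.148)&(P[:,2]<.16)&(qq[:,0]>.01)&(abs(qq[:,1])<.03);print("fartab",qq[m].min(0),qq[m].max(0),np.median(P[m,2]))
s=(abs(q[:,0]+.021)<.006);yy=q[s][:,1];print("slot ends",yy[yy<0].max(),yy[yy>0].min())
c=cam("top");b2=fitcal(c)[0]
print("slot",b[2]+np.array([-.021,0])@e, sensors.state()["tcp_pos"],sensors.state()["ft_force"])
E
```

```text
topz 0.1245233214094984 rect 515.0975341796875 87.04647064208984 99.69215393066406 210.99945068359375 3.310788869857788 10368
yaw 0.05672320068981571 centre [0.5164 0.0681] size [0.0941 0.1709]
slot_mouth [320.6  87. ] 0.58 [0.497  0.0694 0.125 ]
strap_pivot [284.7  17.7] 0.82 [0.5543 0.1006 0.1275]
strap_stud [175.7  31.8] 0.88 [0.5416 0.1926 0.1395]
far_tab [318.3  27.8] 0.69 [0.5418 0.0712 0.155 ]
near wall -0.0471077320714127 -0.032985995170142224 far 0.021262554541161126 0.047078838494032625
-0.04 -0.04996311997197048 -0.03327011419686762
-0.02 -0.047058199093582574 -0.03310377679829622
0 -0.046833354956385666 -0.032985995170142224
0.02 -0.047007771306437005 -0.03334102384443208
disc [-0.0101 -0.045 ] [0.0199 0.045 ] 0.1196054762818406
fartab [ 0.0211 -0.0169] [0.0295 0.0169] 0.15280587951234664
slot ends -0.05792247517478088 0.05753006210886176
topz 0.1230080048248896 rect 549.7950439453125 37.07593536376953 170.60243225097656 99.31836700439453 31.441022872924805 335
yaw 0.2617993877991494 centre [0.5373 0.0397] size [0.1367 0.1142]
slot [0.4954 0.0669] [0.4139 0.0707 0.3178] [ 0.4065 -0.4113 -3.9849]
```

View pics/w3.png

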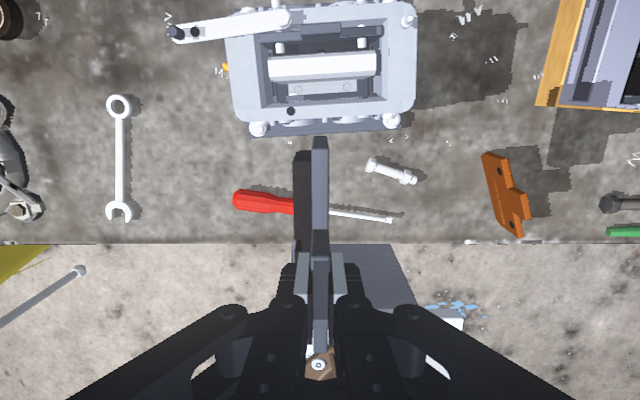

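The wrist picture shows the pad held with its lining to the left (tool −y), the strap swung aside at (175,32), and the slot clear. I'll turn to the placing yaw with the camera over the slot, so that calibration bias cancels.

```bash
python3 - <<'E'
from h import *
plan(.495,.16,.32,-1.514,15)
E
```

```text
[[5.4, -6.0, -0.1, 0.0, -0.0, 0.101], [4.8, -6.5, -0.1, 0.0, -0.0, 0.101], [4.1, -6.9, -0.1, 0.0, -0.0, 0.101], [3.4, -7.3, -0.1, 0.0, -0.0, 0.101], [2.6, -7.6, -0.1, 0.0, -0.0, 0.101], [1.8, -7.8, -0.1, 0.0, -0.0, 0.101], [1.0, -8.0, -0.1, 0.0, -0.0, 0.101], [0.2, -8.0, -0.1, 0.0, -0.0, 0.101], [-0.6, -8.0, -0.1, 0.0, -0.0, 0.101], [-1.4, -7.9, -0.1, 0.0, -0.0, 0.101], [-2.2, -7.7, -0.1, 0.0, -0.0, 0.101], [-2.9, -7.5, -0.1, 0.0, -0.0, 0.101], [-3.7, -7.2, -0.1, 0.0, -0.0, 0.101], [-4.4, -6.7, -0.1, 0.0, -0.0, 0.101], [-5.0, -6.3, -0.1, 0.0, -0.0, 0.101]]
```

Call:
jog_arm([
  [5.5, -6, 0, 0, 0, 0.101],
  [5, -6.5, 0, 0, 0, 0.101],
  [4, -7, 0, 0, 0, 0.101],
  [3.5, -7.5, 0, 0, 0, 0.101],
  [2.5, -7.5, 0, 0, 0, 0.101],
  [2, -8, 0, 0, 0, 0.101],
  [1, -8, 0, 0, 0, 0.101],
  [0, -8, 0, 0, 0, 0.101],
  [-0.5, -8, 0, 0, 0, 0.101],
  [-1.5, -8, 0, 0, 0, 0.101],
])

```text
time_s: 20.55
tcp_pos: [0.4685, 0.1312, 0.3177]
tcp_rot: [0.874, -0.486, -0.0, 0.0]
ft_force: [-0.1, 0.1, -4.4]
finger_gap: 0.074
gripper_force: 78.4
```

Call:
jog_arm([
  [-2, -7.5, 0, 0, 0, 0.101],
  [-3, -7.5, 0, 0, 0, 0.101],
  [-3.5, -7, 0, 0, 0, 0.101],
  [-4.5, -6.5, 0, 0, 0, 0.101],
  [-5, -6.5, 0, 0, 0, 0.1],
  [0, 0, 0, 0, 0, 0],
  [0, 0, 0, 0, 0, 0],
  [0, 0, 0, 0, 0, 0],
  [0, 0, 0, 0, 0, 0],
  [0, 0, 0, 0, 0, 0],
])

```text
time_s: 21.55
tcp_pos: [0.4949, 0.1601, 0.318]
tcp_rot: [0.727, -0.687, 0.0, -0.0]
ft_force: [0.1, -0.3, -3.4]
finger_gap: 0.074
gripper_force: 78.4
```

```bash
python3 - <<'E'
from fit import *
np.set_printoptions(precision=4,suppress=True)
import pickle
s=sensors.state();c=cam("wrist");pickle.dump(c,open("w4.pkl","wb"));cv2.imwrite("pics/w4.png",c["color"][:,:,::-1])
print(s["tcp_pos"],R.from_quat(s["tcp_rot"]).as_matrix()[:,0])
b,T,P=fitcal(c)
yaw=b[1];e=np.array([[np.cos(yaw),np.sin(yaw)],[-np.sin(yaw),np.cos(yaw)]])
q=(T[:,:2]-b[2])@e.T
for y0 in(-.04,-.02,0,.02,.04): 
    n=q[(abs(q[:,1]-y0)<.004)&(q[:,0]<-.02)][:,0];f=q[(abs(q[:,1]-y0)<.004)&(q[:,0]>.02)][:,0];print(y0,n.min(),n.max(),f.min(),f.max()) if len(n)*len(f) else 0
k=(abs(q[:,0]+.021)<.006);yy=q[k][:,1];print("slot ends",yy[yy<0].max(),yy[yy>0].min())
print("slot",b[2]+np.array([-.021,0])@e)
# pad in hand, tool frame
for f in ("w3.pkl","w4.pkl"):
    c=pickle.load(open(f,"rb"));H=np.array(c["hand_eye"]);c["T"]=H;Q=cloud(c).reshape(-1,3)*1000
    m=(abs(Q[:,1])<25)&(Q[:,0]>5)&(Q[:,0]<70)&(Q[:,2]>-30)&(Q[:,2]<75);Q=Q[m]
    sh=Q[(Q[:,0]>20)&(Q[:,2]<15)&(Q[:,2]>0)]
    print(len(Q),len(sh))
    if len(sh):
        print("shoulder z",np.median(sh[:,2]))
        g=sh[abs(sh[:,2]-np.median(sh[:,2]))<2.5]
        for x in range(20,62,5):
            h=g[abs(g[:,0]-x)<2.5]
            if len(h): print(x,len(h),h[:,1].min(),h[:,1].max(),np.median(h[:,2]))
        print("xmax",g[:,0].max())
    l=Q[(Q[:,2]>18)&(Q[:,2]<30)]
    if len(l): print("lining",l.min(0),l.max(0))
    t=Q[(Q[:,2]<-18)&(Q[:,0]<25)]
    if len(t): print("tab top",t.min(0),t.max(0),np.median(t[:,2]))
E
```

```text
[0.4949 0.1601 0.318 ] [ 0.0567 -0.9984 -0.0002]
topz 0.12415572959828086 rect 532.9552612304688 99.88269805908203 137.19491577148438 188.5996551513672 3.4928205013275146 6768
yaw 0.05235987755982989 centre [0.516  0.0797] size [0.0978 0.1487]
-0.04 -0.0474345896624923 -0.03371532018055916 0.02108076275296603 0.08470029863183598
-0.02 -0.0470444274022332 -0.03322298669338583 0.02091120701000438 0.046527589598088025
0 -0.047549284002589495 -0.03362383089086545 0.02080214293735506 0.0463367186780332
0.02 -0.05053687894441912 -0.03395046120138329 0.02072555719101394 0.0847922588681064
0.04 -0.047006512716638665 -0.03347496872020125 0.021011562265655054 0.046366952671667946
slot ends -0.06738977627114298 0.04659326186252144
slot [0.495  0.0786]
5967 1370
shoulder z 6.037842284379716
20 83 -3.8090344258449855 3.714435393394574 5.985819264642394
25 172 -3.780422659307258 3.6860570219902735 6.032544866401035
30 180 -3.7351454479594657 4.147694971129149 5.905511326256524
35 191 -3.683151334946194 4.105137205611331 5.922709698214346
40 196 -3.6345897026195924 4.0705543490237694 6.049019320835
[... 368 characters left out ...]
430
shoulder z 6.078674246353777
20 85 -2.7021442735829067 4.842048532446605 6.031292952457829
25 177 -2.682208269978066 5.307043870273623 5.917833372541315
30 188 -2.6310520575028646 5.279386783317882 6.038434355213271
35 186 -2.5794821864700923 5.241239045470678 6.0469888536190535
40 198 -2.552108513286871 5.20519405214195 6.100513339608038
45 197 -2.492224717515283 5.15825566138799 6.07870141697836
50 202 -2.451115784025197 5.136332474157761 6.07232526333161
55 159 -2.4175447932887715 5.0950482917259805 6.196648676107447
xmax 56.368862518769355
lining [  5.0216 -12.7351  18.0653] [56.3703  5.0659 29.9815]
tab top [  5.0674 -15.5775 -29.9953] [ 18.8364  18.0562 -18.0018] -22.41799383036951
```

```bash
python3 - <<'E'
from fit import *
np.set_printoptions(precision=4,suppress=True)
import pickle
for f in ("w1","w2","w3","w4"):
    c=pickle.load(open(f+".pkl","rb"));H=np.array(c["hand_eye"]);print(f,c["T"][:3,3],H[:3,3],R.from_matrix(H[:3,:3]).as_rotvec(),c["cx"],c["cy"],c["f"])
E
```

```text
w1 [0.5076 0.0796 0.4443] [ 0.0778 -0.     -0.1425] [2.0512 2.0534 0.324 ] 320.0224518129875 203.2125491868477 340.380035578911
w2 [ 0.5451 -0.263   0.4409] [ 0.0778  0.0001 -0.1425] [2.0512 2.0534 0.324 ] 320.0224518129875 203.2125491868477 340.380035578911
w3 [0.4919 0.0702 0.4601] [ 0.0778 -0.     -0.1425] [2.0512 2.0534 0.324 ] 320.0224518129875 203.2125491868477 340.380035578911
w4 [0.4982 0.0813 0.4604] [ 0.0789  0.0011 -0.1425] [2.0515 2.0537 0.3234] 320.0224518129875 203.2125491868477 340.380035578911
```

View pics/w4.png

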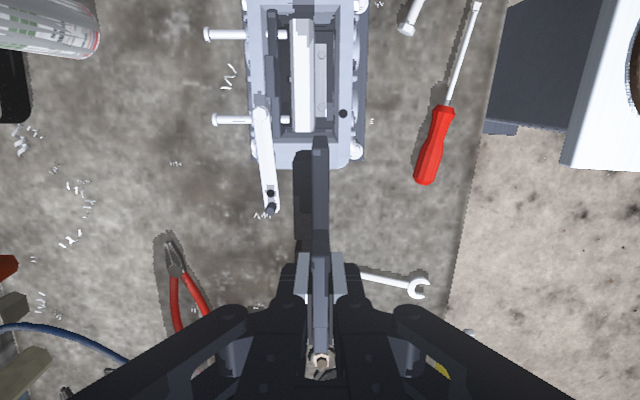

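```bash
python3 - <<'E'
from fit import *
np.set_printoptions(precision=2,suppress=True)
import pickle
yaw=.0567;e=np.array([[np.cos(yaw),np.sin(yaw)],[-np.sin(yaw),np.cos(yaw)]]);b=np.array([.5164,.0681])
for f in ("w1","w3","w4"):
    c=pickle.load(open(f+".pkl","rb"));P=cloud(c).reshape(-1,3);ok=c["range_z"].reshape(-1)>0
    q=np.c_[(P[:,:2]-b)@e.T,P[:,2]]*1000;q=q[ok]
    t=q[(abs(q[:,2]-124.5)<1.2)&(abs(q[:,0])<60)&(abs(q[:,1])<100)]
    print(f)
    for x0,x1 in [(-46,-36),(-29,-20),(-20,-12),(0,15)]:
        s=t[(t[:,0]>x0)&(t[:,0]<x1)][:,1];lo=s[s<0];hi=s[s>0]
        print(" x",x0,x1,"y lo",lo.min() if len(lo) else 0,lo.max() if len(lo) else 0,"hi",hi.min() if len(hi) else 0,hi.max() if len(hi) else 0)
    for y0,y1 in [(-48,-30),(-30,-10),(-10,10),(20,40),(45,55)]:
        s=t[(t[:,1]>y0)&(t[:,1]<y1)][:,0];lo=s[(s<-20)&(s>-50)];hi=s[(s>20)&(s<50)]
        print(" y",y0,y1,"x",lo.min(),lo.max(),hi.min(),hi.max())
E
```

```text
w1
 x -46 -36 y lo -84.38996272669593 -0.4813805121944616 hi 0.0794511873574646 84.49939058388689
 x -29 -20 y lo -85.8059962136083 -58.41867500186131 hi 58.8989429391451 85.92837048473588
 x -20 -12 y lo -86.19082764781449 -58.51429715609284 hi 58.96853893856694 86.00097748267125
 x 0 15 y lo -86.16166378707045 -58.49134563819558 hi 58.65184645915236 86.04010947134408
 y -48 -30 x -48.31118170089376 -33.8620116341865 21.359539031884683 49.34723006134398
 y -30 -10 x -47.12253871333982 -34.21005993403727 21.449352067950528 47.06413779051718
 y -10 10 x -47.10880367816435 -33.6941943602529 21.32654582452182 47.06022485470873
 y 20 40 x -48.13869293948828 -34.133136031918404 21.300082809418825 48.781864315760714
 y 45 55 x -46.60457086249016 -43.96037948639366 21.651842185311395 46.94147750657489
w3
 x -46 -36 y lo -85.03751755994931 -0.24479497165569689 hi 0.1843207253200347 84.62183717303911
 x -29 -20 y lo -85.72431802890448 -58.732814145562635 hi 58.56998535057915 85.88849183475634
 x -20 -12 y lo -86.3406021791244 -58.695553555560615 hi 58.1300870291242 85.69223318058377
 x 0 15 y
[... 600 characters left out ...]
754 85.95174037383913
 x -29 -20 y lo -62.9471654585758 -57.68150649871174 hi 59.93739484743251 86.65736350502556
 x -20 -12 y lo -62.77890359994681 -57.61822643726645 hi 0 0
 x 0 15 y lo -62.96695537812251 -57.69258263423918 hi 59.78668593597242 86.6206552931811
 y -48 -30 x -49.63493402455446 -34.26724128171883 21.07803894361115 48.678009864446594
 y -30 -10 x -47.295928209925904 -33.70604575269618 21.060750974158353 46.71996792329116
 y -10 10 x -47.29166027262375 -34.023995246805164 21.190647112716725 46.7243081314951
 y 20 40 x -49.14154790443747 -34.43571996867982 21.053316091813418 46.4941917681376
 y 45 55 x -47.31676690934186 -33.889782392930314 21.378689849922715 46.756031335671636
```

The view at placing yaw shows the slot at about (330,75) and the pad tip at (318,140). I'll hover just above the slot and check the pad end against the slot end directly.

Call:
jog_arm([
  [10, 1, 0, 0, 0, 0],
  [18, 1.7, 0, 0, 0, 0],
  [20, 2, 5, 0, 0, 0],
  [20, 2, 10, 0, 0, 0],
  [15, 1.5, 15, 0, 0, 0],
  [7.6, 0.5, 20, 0, 0, 0],
  [0, 0, 20, 0, 0, 0],
  [0, 0, 20, 0, 0, 0],
  [0, 0, 10, 0, 0, 0],
  [0, 0, 4, 0, 0, 0],
])

```text
time_s: 22.6
tcp_pos: [0.4909, 0.0683, 0.2131]
tcp_rot: [0.726, -0.687, -0.0, 0.001]
ft_force: [-0.1, 0.5, -3.2]
finger_gap: 0.072
gripper_force: 78.3
```

Call:
jog_arm([
  [0, 0, 5, 0, 0, 0],
  [0, 0, 5, 0, 0, 0],
  [0, 0, 0, 0, 0, 0],
  [0, 0, 0, 0, 0, 0],
  [0, 0, 0, 0, 0, 0],
  [0, 0, 0, 0, 0, 0],
  [0, 0, 0, 0, 0, 0],
  [0, 0, 0, 0, 0, 0],
  [0, 0, 0, 0, 0, 0],
  [0, 0, 0, 0, 0, 0],
])

```text
time_s: 23.6
tcp_pos: [0.4914, 0.0693, 0.2038]
tcp_rot: [0.727, -0.687, -0.0, 0.0]
ft_force: [-1.1, 0.3, -2.6]
finger_gap: 0.078
gripper_force: 78.3
```

```bash
cat > rel.py <<'E'
from fit import *
np.set_printoptions(precision=4,suppress=True)
def rel():
    yaw=.0567;e=np.array([[np.cos(yaw),np.sin(yaw)],[-np.sin(yaw),np.cos(yaw)]]);b=np.array([.5164,.0681])
    s=sensors.state();c=cam("wrist");H=np.array(c["hand_eye"]);print(s["time_s"],s["tcp_pos"],R.from_quat(s["tcp_rot"]).as_matrix()[:,0],H[:3,3]*1e3,s["ft_force"])
    P=cloud(c).reshape(-1,3);ok=c["range_z"].reshape(-1)>0
    q=np.c_[(P[:,:2]-b)@e.T,P[:,2]]*1000;q=q[ok];Q=((P[ok]-c["T"][:3,3])@c["T"][:3,:3]@H[:3,:3].T+H[:3,3])*1000
    t=q[(abs(q[:,2]-124.5)<1.5)&(abs(q[:,0])<60)&(abs(q[:,1])<100)&(Q[:,2]>15)]
    for x0,x1 in [(-29,-20),(-20,-12),(0,15)]:
        k=t[(t[:,0]>x0)&(t[:,0]<x1)][:,1];lo=k[k<0]
        if len(lo): print(" x",x0,x1,"y",lo.min(),lo.max())
    for y0,y1 in [(-85,-70),(-48,-40),(-40,-30),(-30,-20),(-20,0),(0,20)]:
        k=t[(t[:,1]>y0)&(t[:,1]<y1)][:,0];lo=k[(k<-20)&(k>-50)];hi=k[(k>20)&(k<50)]
        if len(lo) and len(hi): print(" y",y0,y1,"x",lo.min(),lo.max(),hi.min(),hi.max())
    g=(abs(Q[:,2]-6)<2.5)&(Q[:,0]>20)&(Q[:,0]<60)&(abs(Q[:,1])<12)
    for x in range(20,62,8):
        k=g&(abs(Q[:,0]-x)<4)
        if k.any(): print(" pad tool",x,Q[k,1].min(),Q[k,1].max(),np.median(Q[k,2]),"calframe x",q[k,0].min(),q[k,0].max(),"z",np.median(q[k,2]))
    print(" pad front tool",Q[g,0].max(),"cal y",q[g,1].min())
    return c
E
python3 - <<'E'
from rel import *
c=rel();cv2.imwrite("pics/w5.png",cv2.resize(c["color"][0:260,180:480,::-1],None,fx=2.3,fy=2.3,interpolation=cv2.INTER_CUBIC))
E
```

```text
23.6 [0.4914 0.0693 0.2038] [ 0.056  -0.9984 -0.    ] [  78.852     1.1032 -142.4702] [-1.0913  0.2542 -2.5645]
 x -29 -20 y -85.10829536487482 -58.69355579004234
 x -20 -12 y -85.14723241021211 -58.096043037631254
 x 0 15 y -85.16665679496477 -58.14061000417206
 y -85 -70 x -46.62033402569632 -20.433020253319217 20.004741058265093 46.88149315009522
 y -48 -40 x -47.67520097143165 -33.873494653199835 21.339297463390967 47.31347487790519
 y -40 -30 x -49.72949367492949 -33.91771755780368 21.335051643230308 48.95109633964523
 y -30 -20 x -46.775175105159995 -34.01105228473878 21.242422509372332 47.10378985216739
 y -20 0 x -47.11584554133866 -33.555136983149566 21.234085025152595 47.02033983189737
 y 0 20 x -47.076481060863976 -33.63980213065162 21.158786881191574 47.16472103099721
 pad tool 20 -2.6780340142132917 5.32696111269619 5.986829805417024 calframe x -30.21747581627504 -22.21196935020672 z 197.818418295196
 pad tool 28 -2.655032613012118 5.297061651982843 6.053265861805018 calframe x -30.18980440830604 -22.23870154831308 z 197.75207479178556
 pad tool 36 -2.608758312863538 5.239037145936301 6.0461265122079 calframe x -30.137418981972615 -22.289176065808448 z 197.75918340238792
 pad tool 44 -2.533121310053404 5.178142421717157 6.076814170312875 calframe x -30.08201567225353 -22.370065328838585 z 197.72849871889173
 pad tool 52 -2.4515831730853876 5.132213059633781 6.055913726375151 calframe x -30.042273355192687 -22.458238659339877 z 197.74929572832204
 pad tool 60 -1.53581151897013 3.3291608211848827 7.327129782988481 calframe x -28.24398607112639 -23.379019212351942 z 196.47817506782997
 pad front tool 56.2762711759541 cal y -53.6671827549326
```

View pics/w5.png

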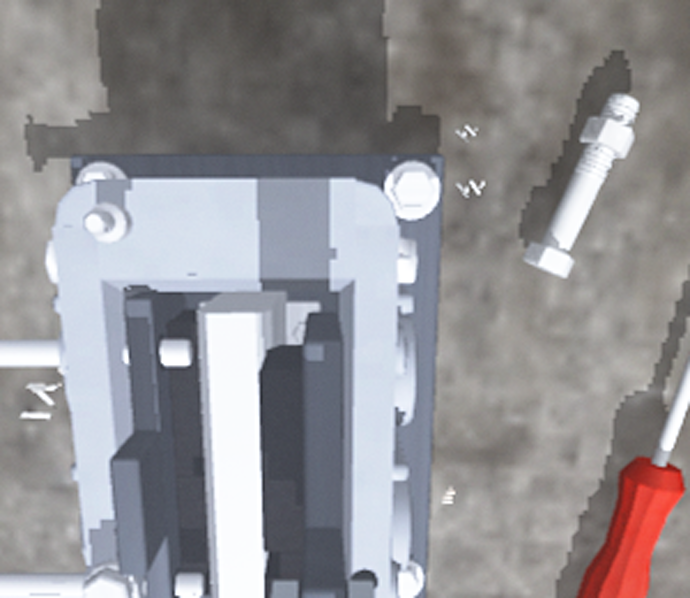

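The crop shows the pad directly over the slot, with its front end at crop (325,320) just inside the slot end and its side faces parallel. It is off by about 0.2 mm across and 0.4 mm along, so I'll correct that and lower gently.

Call:
jog_arm([
  [0.4, -0.2, 0, 0, 0, 0],
  [0, 0, 3, 0, 0, 0],
  [0, 0, 3, 0, 0, 0],
  [0, 0, 3, 0, 0, 0],
  [0, 0, 3, 0, 0, 0],
  [0, 0, 3, 0, 0, 0],
  [0, 0, 3, 0, 0, 0],
  [0, 0, 3, 0, 0, 0],
  [0, 0, 3, 0, 0, 0],
  [0, 0, 3, 0, 0, 0],
])

```text
time_s: 24.65
tcp_pos: [0.4917, 0.0689, 0.1766]
tcp_rot: [0.727, -0.687, -0.0, 0.0]
ft_force: [0.4, -0.4, -3.3]
finger_gap: 0.075
gripper_force: 78.5
```

Call:
jog_arm([
  [0, 0, 1, 0, 0, 0],
  [0, 0, 1, 0, 0, 0],
  [0, 0, 1, 0, 0, 0],
  [0, 0, 1, 0, 0, 0],
  [0, 0, 1, 0, 0, 0],
  [0, 0, 1, 0, 0, 0],
  [0, 0, 1, 0, 0, 0],
  [0, 0, 1, 0, 0, 0],
  [0, 0, 0, 0, 0, 0],
  [0, 0, 0, 0, 0, 0],
])

```text
time_s: 25.65
tcp_pos: [0.4917, 0.0689, 0.1688]
tcp_rot: [0.727, -0.687, 0.0, 0.0]
ft_force: [-1.0, -0.4, -3.1]
finger_gap: 0.073
gripper_force: 78.5
```

Call:
jog_arm([
  [0, 0, 2, 0, 0, 0],
  [0, 0, 2, 0, 0, 0],
  [0, 0, 2, 0, 0, 0],
  [0, 0, 2, 0, 0, 0],
  [0, 0, 2, 0, 0, 0],
  [0, 0, 2, 0, 0, 0],
  [0, 0, 2, 0, 0, 0],
  [0, 0, 2, 0, 0, 0],
  [0, 0, 2, 0, 0, 0],
  [0, 0, 2, 0, 0, 0],
])

```text
time_s: 26.65
tcp_pos: [0.4917, 0.0689, 0.1486]
tcp_rot: [0.727, -0.687, 0.0, 0.0]
ft_force: [-0.4, 0.8, -3.5]
finger_gap: 0.074
gripper_force: 78.5
```

```bash
python3 -c "
from rel import *
rel()"
```

```text
26.65 [0.4917 0.0689 0.1486] [ 0.056  -0.9984  0.    ] [  78.852     1.1032 -142.4702] [-0.4488  0.8066 -3.5155]
 x -29 -20 y -85.49556213139174 -0.263747827805332
 x -20 -12 y -85.5118130809158 -0.057583325068741496
 x 0 15 y -85.53816805638144 -58.25544044284665
 y -85 -70 x -46.991710307447306 -20.16954773227986 20.025074267090712 47.043150416636195
 y -48 -40 x -48.29194589374909 -20.271739754070392 20.9997708511603 47.38805778409096
 y -40 -30 x -49.48659466993758 -20.18823552815187 21.23061326734405 49.46369327490258
 y -30 -20 x -46.9054543088018 -20.07537491652571 21.165373625984973 47.0720350715854
 y -20 0 x -47.14817374693731 -20.006096290089978 21.14419489565985 47.41384200214146
 y 0 20 x -47.097826015139425 -20.328605833726094 21.17691939047354 47.55646112121867
 pad tool 20 -2.671810720158848 5.328125617150149 6.050486994053875 calframe x -29.996033694957116 -21.997557252102432 z 142.58139626696152
 pad tool 28 -2.6439531680171684 5.301398107119379 6.046694688831039 calframe x -29.97206255781921 -22.027207585255923 z 142.5852224680979
 pad tool 36 -2.59478741372138 5.259983287561957 6.006809208597696 calframe x -29.936573968943136 -22.081929177485645 z 142.6251829058458
 pad tool 44 -2.515492831726117 5.172113432134554 6.032896749695565 calframe x -29.853284334703837 -22.165706794303393 z 142.59912170945933
 pad tool 52 -2.469591849775005 5.152610557086556 6.087063206633242 calframe x -29.839284119328028 -22.217761719721373 z 142.54503442525615
 pad tool 60 -1.5027294462363743 3.325498005827065 7.840529185196829 calframe x -28.017765767559982 -23.18943215729586 z 140.79159791728335
 pad front tool 56.32102880269037 cal y -54.10437250998827
```

Call:
jog_arm([
  [0, 0, 2, 0, 0, 0],
  [0, 0, 2, 0, 0, 0],
  [0, 0, 2, 0, 0, 0],
  [0, 0, 2, 0, 0, 0],
  [0, 0, 2, 0, 0, 0],
  [0, 0, 2, 0, 0, 0],
  [0, 0, 2, 0, 0, 0],
  [0, 0, 2, 0, 0, 0],
  [0, 0, 1.7, 0, 0, 0],
  [0, 0, 0, 0, 0, 0],
])

```text
time_s: 27.7
tcp_pos: [0.4915, 0.0688, 0.1308]
tcp_rot: [0.727, -0.687, -0.0, 0.0]
ft_force: [0.4, -0.3, -4.0]
finger_gap: 0.073
gripper_force: 78.5
```

Call:
jog_arm([
  [0, 0, 0, 0, 0, 0],
  [0, 0, 0, 0, 0, 0],
  [0, 0, 0, 0, 0, 0],
  [0, 0, 0, 0, 0, 0],
  [0, 0, 0, 0, 0, 0],
  [0, 0, 0, 0, 0, 0],
  [0, 0, 0, 0, 0, 0],
  [0, 0, 0, 0, 0, 0],
  [0, 0, 0, 0, 0, 0],
  [0, 0, 0, 0, 0, 0],
])

```text
time_s: 28.7
tcp_pos: [0.4917, 0.0689, 0.1311]
tcp_rot: [0.727, -0.687, 0.0, -0.0]
ft_force: [-0.3, 0.0, -2.6]
finger_gap: 0.074
gripper_force: 78.5
```

```bash
python3 -c "
from rel import *
c=rel();cv2.imwrite('pics/w6.png',cv2.resize(c['color'][0:300,160:500,::-1],None,fx=1.9,fy=1.9,interpolation=cv2.INTER_CUBIC))"
```

```text
28.7 [0.4917 0.0689 0.1311] [ 0.0561 -0.9984 -0.    ] [  78.852     1.1032 -142.4701] [-0.3181  0.0157 -2.5681]
 pad tool 20 -2.6823062030231943 11.841504770762976 6.08088879733823 calframe x -36.50366779637029 -21.981202289865422 z 125.04293103378285
 pad tool 28 -2.660990004134047 11.790852371821144 6.202894261844352 calframe x -36.45687362929833 -22.004023172411276 z 124.92112133570197
 pad tool 36 -2.5970256005702126 11.990894992167346 6.131552858698957 calframe x -36.66162670020404 -22.072171708007946 z 124.99255605232112
 pad tool 44 -2.5322429586747437 11.941146161048774 6.141434018821112 calframe x -36.61735092403613 -22.14153513653363 z 124.98251121397934
 pad tool 52 -2.464815092542631 11.7752722505484 6.109451388861709 calframe x -36.453884582041866 -22.214175495741323 z 125.01456483863146
 pad tool 60 -1.9484904566019683 11.988672399947784 6.573927030112337 calframe x -36.67315877806441 -22.734893034591053 z 124.54976720907473
 pad front tool 59.974000549817134 cal y -57.71797871000373
```

View pics/w6.png

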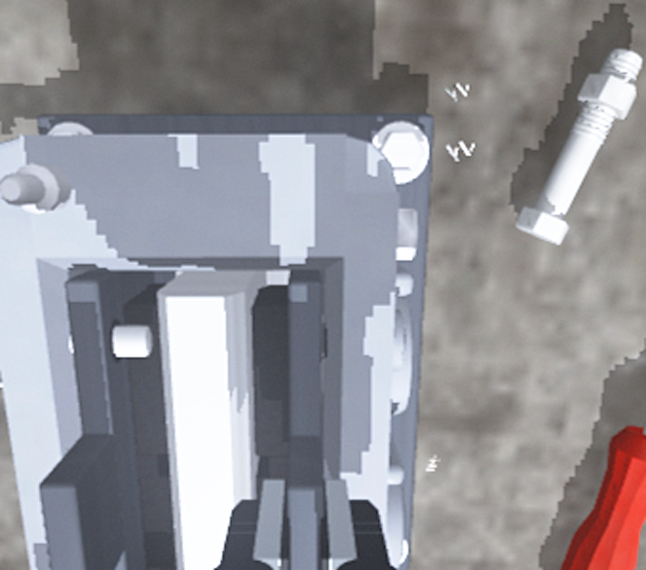

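The pad sits in the slot with its shoulders at about 124.9 mm, flush with the top. The lining faces the disc, and the pad ends level with the fitted one at crop (305,275). The force is only the pad's weight, so I'll hand in.

```bash
python3 -c "
from plant import env
print(env.sign_off())"
```

```text
the job is handed in; nothing more can be done
None
```

I handed the job in, with no verdict returned: the new pad is held upright in the near slot, lining to the disc and shoulders within about 1 mm of flush; the strap is about 1.5 rad open, and the worn pad, bolt, spanner and tin were not touched.

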